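Load a cell block into the spring magazine

ROBOT

A 6-joint arm with a two-finger parallel gripper is mounted at the origin on the work surface. World frame = base frame: x ahead of the robot, y to its left, z up, the work surface at z = 0. Lengths are in mm, angles in rad, forces in N, time in s.
With the tool pointing down it reaches from about 275 to 975 mm from the base axis. Payload 8.4 kg.
Tool frame: the origin (TCP) lies between the finger pads; the fingertips stand 14 mm ahead of it and the grasp point (between the pads) lies 5 mm behind it; z points along the fingers, y is the line along which they close (so a half turn about z gives the same grasp; the last joint's range is limited). The gripper opens to 92 mm and grips with 3 to 60 N. Pads are 20 mm wide; open, the fingers measure 128 mm over their backs; the gripper's body (75 mm by 189 mm) begins 69 mm behind the grasp point.
Start: joints at [1.301, 0.353, 1.633, -0, 1.155, -0.002], TCP at [165.38, 602.725, 228.583] pointing down, gripper open.
Joint ranges: [-2.63, 2.63], [-0.92, 2.1], [0.06, 2.66], [-1.3, 4.44], [0, 2.69], [-3.02, 3.02]. Speed limits (rad/s): [2.22, 2.22, 2.79, 3.14, 3.14, 3.14].

INTERFACE

Orientations are given as a rotation vector (axis times angle).
In Python, from plant import r, imaging gives the robot as it stands.
- The arm moves only by the shell command python3 -m handwheel 'ROWS'. ROWS is JSON, a list of rows, each an object of numbers: "tx", "ty", "tz": the shift along the tool's x, y, z in m; "spin": the turn about the tool's z in degrees; "grip": the finger opening in m, from 0 to 0.0919. In form: [{"tx": .., "ty": .., "tz": .., "spin": .., "grip": ..}, ...]. A call has 1 to 10 rows; each row is the pose to reach, as a shift and turn from the pose commanded when the call began, along the tool's axes at that moment; what a row does not reach only later rows make up. A row lasts 1/10 s, in which the tool goes at most 50 mm and 8.59 degrees, less where a joint would pass 70% of its speed; a pose out of reach is approached as far as the arm can. A call with a gripper value outside its range is refused whole. The fingers move at their own pace and stop on an object; the grip force is fixed at half the most. Time passes only in rows, so rows that repeat a pose let the fingers close. It gives the time, the measured TCP pose, the force, the opening and the grip force at its end, in the units of the state.
- r.get_state(): the state, without advancing time (a new reading comes with each control period).
- imaging.capture(name): name is "scene" or "top" or "wrist"; returns (picture, depth): 480x640x3 uint8, red, green, blue; 480x640 float32, mm along the optical axis (not along the pixel's ray), 0 where there is no reading.
- imaging.camera_model(name): a dict with "intrinsics" (3x3 intrinsics, pixels), "pose" (4x4, takes a point from camera to world coordinates). Camera axes: x right, y up, looking along -z (the intrinsics and any distortion apply to the point x, -y, -z); pixel columns grow to the right and rows downward; lengths in mm; the calibration is good to about 2 mm. A picture is of the moment at which its call begins: read the wrist's pose just before it. camera_model takes no time and is no camera call; for the wrist camera it gives the pose at the moment of the call.
- r.hand_in(): hands the job in; it is judged then, once.
The state is a dict: "time": time; "joint_pos": joint angles; "qvel": joint speeds; "joint_efforts": joint torques, N m; "position": TCP position; "ee_rot": TCP orientation; "wrist_force": force on the tool from outside, world axes, zero at the start; "ft_torque": the same for the moment, N m; "width": finger opening in mm; "gripper_force": force on a finger pad.
Only numpy, scipy, OpenCV 4.12 (cv2) and the standard library are available. Lean on these libraries where they do the work, as an engineer would, in place of code of your own. Each camera call takes 0.05 s, during which the arm holds its last target. There are 200 camera calls.

TASK

Take the blue terminal cover off the cell block that stands on the bench and set it down, handle up, in the empty bay of the grey cover tray; do not drop it in. Then load that block, terminals up, into the mouth of the leaning spring magazine, on top of the block already there, and press it down along the column against the spring until the catches at both ends have snapped in over its lugs and hold it down; let go. Leave the other things on the bench where they are.

Things in the scene. Friction and masses are not known exactly. Their poses are not given: they have to be found in the camera images.
- cover_mid (a point): Blue cover lying loose over the block to load: centre, half-way up its 38 mm. Upside-down shallow box 52.5 (own x) x 108.5 (y) x 14 mm high, skirt 11 mm down round the block, 1.5 mm clearance; on top a handle rib 10 (x) x 70 (y) x 24 mm high. Flat top 5 mm below this point, rib's top 19 mm above. 60 g. z up. Pinch the rib across x.
- block_mid (a point): Black fluted battery block to load (2 x 5 steel cell ends on top), upright on the bench under the cover: centre, half-way up its 40 mm. Body 44 (own x) x 100 mm (y); at each y end a lug sticks out 10 mm at the foot, 30 wide (x), 12 high (120 mm over lugs). About 0.3 kg. z up out of the terminals; same if turned half round. Grip across x.
- loaded_mid (a point): Centre of an identical block already latched in the magazine. It goes down 40 mm when the next one is pressed in on top of it.
- bay (a point): Centre of the empty bay of the grey cover tray, on the upper side of its 4 mm floor. Tray fixed, 184 (own x) x 140 mm (y), walls 22 mm high, 4 mm thick. Bay 86 (x) x 132 mm (y) inside; the cover goes in with its long side along y, either way round.
- cover2_mid (a point): Bystander: an identical blue cover lying in the tray's other bay, 90 mm along the tray's +x from the empty bay. Leave it.
- magazine: The spring magazine, fixed: dark base 200 x 190 mm (origin on its underside, 15 mm to -x of its middle) carrying a column of two aluminium channels 124 mm apart that lean 30 degrees from vertical towards the base's -x, roughly towards the robot. Highest point 190 mm over the bench; catch housings and red knobs reach 105 mm to either side (y).
- seat (a point): In the magazine, where the new block's centre lies once latched. z = column axis, up out of the mouth; y = from channel to channel. A block goes in along -z, long side along y (either way round), lugs in the channels, 2 mm clearance all round. Channels and catches stand outside |y| = 52 mm; to +-x the column is open down to 48 mm below this point, so fingers holding the block across x can go down with it.
- mouth (a point): Centre of the magazine's mouth at the top of the yellow flared lips, 59 mm above the seat along the axis; axes as the seat. The straight channels end 42 mm above the seat; the lips open about 8 mm to each side. At the start the loaded block's centre is at the seat, so a new block resting on it has its centre 40 mm above the seat; then it must be pressed 40 mm down.
- follower (a joint): Orange spring plate under the stack: metres pressed down along the column; 0 with one block in, 0.040 with two latched, stop at 0.050. Spring about 9 N at 0, rising 300 N per metre to 21 N at 0.040; the blocks' weight takes off 3 to 7 N.
- catch_left (a joint): Sprung latch bolt in the +y channel: steel nose, sloping top, flat underside, red knob outside. 0 = in, 6 mm over the lug; grows to about 0.006 as a lug passes, adding 1 to 3 N per side; snaps back to 0 once the lug's top is below it. Press until the block's centre is 2 to 5 mm below the seat; let go, and the spring lifts the block against the catches.
- catch_right (a joint): The same in the -y channel.
- stack: Bystander: loose stack of black fluted round housings, 92 mm across, 78 mm high, origin at the centre of its underside. Leave it.
- driver: Bystander: loose cordless screwdriver, teal and black, 195 mm long along own y, 36 mm thick, lying on the bench, origin on its underside near the middle. Leave it.
Things that resemble listed ones, but are neither listed nor needed, are in the scene too. What is shaped like the part that bears cover_mid but brown or orange is not meant.

How it is judged (in metres and radians):
On the way:
1. the cover lies flat, handle up, in the empty bay of the tray and is let go, before the block is taken to the magazine (x of cover_mid in the frame of bay between -0.019 and 0.019 m and y of cover_mid in the frame of bay between -0.015 and 0.015 m and z of cover_mid in the frame of bay between 0.015 and 0.023 m and angle between cover_mid's own z axis and vertical below 0.1 rad and linear speed of cover below 0.03 m/s and contact force between the fingers and cover below 0.05 N and horizontal distance between block_mid and seat above 0.1 m), for 0.2 s.
At the end, for the whole second after the job is handed in: Cover at rest, flat and handle up in the bay that was empty. Block at rest in the magazine on the first one: within 5 mm and 3 degrees of the column, centre 4 mm below to 3 mm above the seat, both catches sprung in (under 3 mm), follower down over 36 mm (x of cover_mid in the frame of bay between -0.019 and 0.019 m and y of cover_mid in the frame of bay between -0.015 and 0.015 m and z of cover_mid in the frame of bay between 0.015 and 0.023 m and angle between cover_mid's own z axis and vertical below 0.1 rad and linear speed of cover below 0.03 m/s and x of block_mid in the frame of seat between -0.005 and 0.005 m and y of block_mid in the frame of seat between -0.005 and 0.005 m and z of block_mid in the frame of seat between -0.004 and 0.003 m and angle between the z axis of block_mid and the z axis of seat, either way round below 0.06 rad and value of joint each of catch_left, catch_right below 0.003 m and value of joint follower above 0.036 m and z of loaded_mid in the frame of seat below -0.036 m and linear speed of block below 0.02 m/s); the robot touches nothing.
It fails at once if the stack of housings or the screwdriver is moved more than 25 mm (distance of any of stack, driver from where it was at the start of the episode above 0.025 m).
It fails at once if the other cover in the tray is moved more than 20 mm (distance of cover2_mid from where it was at the start of the episode above 0.02 m).
It fails at once if the cover is dropped into the tray (falls faster than 0.8 m/s onto it) instead of being set down (horizontal distance between cover_mid and bay below 0.08 m and z of cover_mid in the frame of bay below 0.06 m and linear speed of cover above 0.8 m/s).
It also fails if it takes over 72 s, if anything falls off the work surface, if the arm or the gripper's body presses on something with over 40 N, if the wrist force passes 120 N, or if a joint passes its speed limit or range.

## Working session

There is one attempt and no reset: what is moved stays moved. The work goes in short steps, Python scripts to look and compute and a shell command to move; the robot and the scene stay as the last step left them, time stands still between calls to the robot, and variables do not carry over. Pictures are saved under pics/ and viewed, at most 10 in all, crops included, and the job is handed in when it is done.

```bash
mkdir -p pics; ls; cat > h.py <<'E'
from plant import r, imaging
import numpy as np, cv2
from scipy.spatial.transform import Rotation as R
def cap(n,f=None):
    m=imaging.camera_model(n); im,d=imaging.capture(n)
    if f: cv2.imwrite('pics/'+f,im[:,:,::-1]); np.savez('pics/'+f+'.npz',im=im,d=d,K=m['intrinsics'],T=m['pose'])
    return im,d,m
def load(f):
    z=np.load('pics/'+f+'.npz'); return z['im'],cloud(z['d'],z['K'],z['T'])
def cloud(d,K,T):
    K=np.array(K);T=np.array(T)
    v,u=np.mgrid[0:480,0:640]
    p=np.stack([(u-K[0,2])/K[0,0]*d,-(v-K[1,2])/K[1,1]*d,-d],-1)
    w=p@T[:3,:3].T+T[:3,3]; w[d==0]=np.nan
    return w
E
python3 - <<'E'
from h import *
for n in('top','scene'):
    im,d,m=cap(n,n+'0.png'); print({k:(v if k!='pose' else np.round(v,3)) for k,v in m.items()})
print(r.get_state())
E
```

```text
pics
{'intrinsics': array([[548.82858502,   0.        , 320.6622108 ],
       [  0.        , 548.82858502, 246.95166478],
       [  0.        ,   0.        ,   1.        ]]), 'pose': array([[ 6.000000e-03,  9.850000e-01, -1.750000e-01,  3.120000e+02],
       [-1.000000e+00,  6.000000e-03, -1.000000e-03, -7.659700e+01],
       [ 0.000000e+00,  1.750000e-01,  9.850000e-01,  1.294748e+03],
       [ 0.000000e+00,  0.000000e+00,  0.000000e+00,  1.000000e+00]])}
{'intrinsics': array([[527.00667098,   0.        , 313.91459181],
       [  0.        , 527.00667098, 236.28939592],
       [  0.        ,   0.        ,   1.        ]]), 'pose': array([[-1.690000e-01, -6.960000e-01,  6.980000e-01,  1.375453e+03],
       [ 9.860000e-01, -1.280000e-01,  1.110000e-01,  5.402700e+01],
       [ 1.200000e-02,  7.070000e-01,  7.070000e-01,  9.940460e+02],
       [ 0.000000e+00,  0.000000e+00,  0.000000e+00,  1.000000e+00]])}
{'time': 0.1, 'joint_pos': array([ 1.30060081e+00,  3.53555063e-01,  1.63406205e+00,  2.61416252e-06,
        1.15523438e+00, -2.38987494e-03]), 'qvel': array([-0.0005871 , -0.00075775, -0.00206341,  0.00296765, -0.00054802,
        0.00253913]), 'joint_efforts': array([ 1.80795982e-03, -5.94908166e+01, -3.34932089e+01,  6.99866354e-02,
        1.83174445e-02, -6.26677888e-05]), 'position': array([165.25995066, 602.2966414 , 227.95267187]), 'ee_rot': array([-4.19390557e-01, -3.11329770e+00,  1.95843483e-03]), 'wrist_force': array([0.40550715, 0.05099714, 0.41824381]), 'ft_torque': array([ 0.03685523, -0.04509399,  0.09018642]), 'gripper_force': 0.0, 'width': 91.90661135971641}
```

View pics/top0.png

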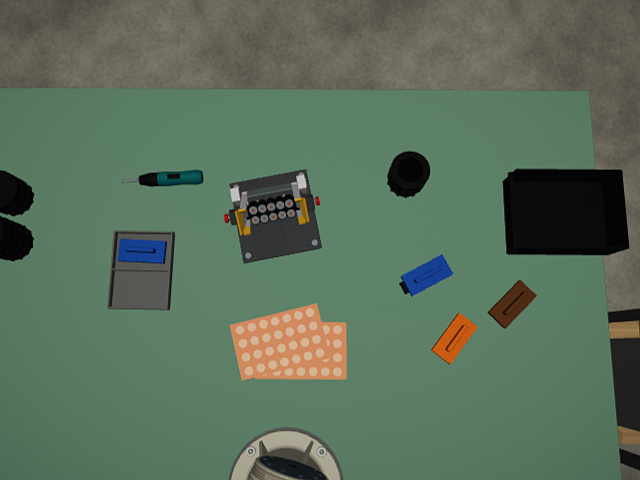

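View pics/scene0.png

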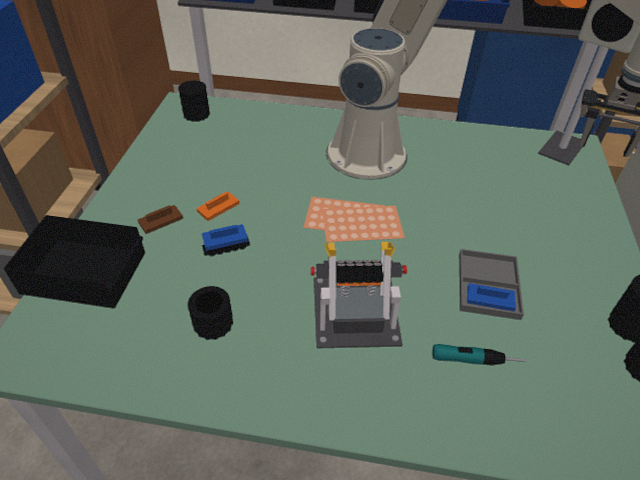

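The top view shows the block under its blue cover at (426,275), the tray at (141,270) with its empty bay on the lower (near) side, the magazine at (275,215), the stack at (408,172) and the driver at (165,178). The orange and brown covers are decoys.

```bash
cat > m1.py <<'E'
from h import *
def rect(P,t):
    c,s,a=cv2.minAreaRect(P[:,:2].astype(np.float32)); print(t,len(P),np.round(c,1),np.round(s,1),round(a,1),'z',np.round(np.percentile(P[:,2],[5,50,95]),1))
for f in('top0.png','scene0.png'):
    im,w=load(f); i=im.astype(int)
    blue=((i[...,2]>i[...,0]+60)&(i[...,2]>i[...,1]+40)).astype(np.uint8)
    n,l,st,ce=cv2.connectedComponentsWithStats(blue)
    for k in range(1,n):
        if st[k,4]<250: continue
        P=w[l==k]; P=P[np.isfinite(P[:,2])]
        if abs(P[:,1]).max()>900: continue
        print(f,ce[k]); zt=np.median(P[:,2])
        if not -50<zt<150: continue
        rect(P[abs(P[:,2]-zt)<8],'flat')
        Q=P[P[:,2]>zt+12]
        if len(Q)>10: rect(Q,'rib')
    i2=np.isfinite(w[...,2]); 
    # table level
    g=(i[...,1]>i[...,0]+15)&i2&(abs(w[...,1])<500)&(w[...,0]<800); print('table z',np.percentile(w[g][:,2],[5,50,95]))
E
python3 m1.py
python3 - <<'E'
from h import *
im,w=load('top0.png')
for a,b in [((225,315),(100,180)),]:
    g=w[a[0]:b[0],:][:0]
s=w[228:315,105:180]; z=s[...,2]
P=s[(z>20)&(z<26)]; print('tray walls',cv2.minAreaRect(P[:,:2].astype(np.float32)),len(P), np.percentile(P[:,2],[5,50,95]))
m=w[160:270,222:325]; 
P=m[(m[...,2]>6)&(m[...,2]<200)]; print('z hist',np.histogram(P[:,2],bins=range(0,200,6)))
E
```

```text
top0.png [141.24351297 250.51297405]
flat 836 [528.4 348. ] [110.2  52.5] 87.6 z [13.2 17.6 22.1]
rib 145 [528.7 348. ] [68.5 10.6] 87.2 z [35.2 41.2 45.7]
top0.png [426.68555241 274.71482531]
flat 899 [ 471.9 -320.1] [ 51.8 109.4] 28.2 z [39.  43.2 47.2]
rib 136 [ 472.1 -319.9] [10. 69.] 28.3 z [62.3 66.8 70.7]
table z [-4.25401635  0.09664545  5.10863526]
scene0.png [224.23870968 236.62322581]
flat 519 [ 475.  -321.2] [ 59.3 107.7] 28.8 z [38.5 43.3 48.1]
rib 150 [ 474.9 -321.4] [16.8 70. ] 28.8 z [56.8 64.6 69.5]
scene0.png [491.20640177 296.50772627]
flat 654 [530.5 346.4] [107.8  58.7] 87.3 z [13.7 18.3 23.6]
rib 178 [530.1 346.1] [70.1 15.9] 87.7 z [32.  40.1 44.6]
table z [-3.61100272  0.24812013  4.79895053]
tray walls ((484.1905212402344, 347.1762390136719), (141.47117614746094, 184.17437744140625), 89.40105438232422) 576 [20.1817126  21.87622897 25.13993006]
z hist (array([   0, 2413,  235,    1,    5,    5,    7,   24,  317,  116,   35,
         52,   40,   42,   41,   77,   58,   41,  129,  204,  103,  189,
        444,  372,  327,  127,  103,  101,   71,   60,   52,   32,    0]), array([  0,   6,  12,  18,  24,  30,  36,  42,  48,  54,  60,  66,  72,
        78,  84,  90,  96, 102, 108, 114, 120, 126, 132, 138, 144, 150,
       156, 162, 168, 174, 180, 186, 192, 198]))
```

```bash
cat >> h.py <<'E'
def plan(x,y,z,ang):
    """shift/spin for TCP goal (mm) with tool y at world angle ang (deg, mod 180)"""
    s=r.get_state(); M=R.from_rotvec(s['ee_rot']).as_matrix()
    d=M.T@(np.array([x,y,z])-s['position'])/1000
    cur=np.degrees(np.arctan2(M[1,1],M[0,1]))
    dz=(ang-cur+90)%180-90      # world ccw; tool z down -> spin negative
    q1=np.degrees(np.arctan2(y,x)-s['joint_pos'][0]); q6=np.degrees(s['joint_pos'][5])
    print('t',round(s['time'],2),'pos',s['position'].round(1),'ytool',cur.round(1),'shift',d.round(4),'spin',[round(-dz,2),round(-dz-180*np.sign(-dz),2)],'q6now',q6.round(1),'dq1',q1.round(1),'M',M.round(2).tolist(),'w',round(s['width'],1),'F',s['wrist_force'].round(1))
E
python3 - <<'E'
from h import *
plan(480,20,330,28.2); plan(472,-320,140,28.2)
m=imaging.camera_model('wrist'); s=r.get_state(); M=R.from_rotvec(s['ee_rot']).as_matrix()
T=np.array(m['pose']); print((M.T@(T[:3,3]-s['position'])).round(1),(M.T@T[:3,:3]).round(3),m['intrinsics'])
# magazine coarse
im,w=load('top0.png'); i=im.astype(int)
sub=np.zeros((480,640),bool); sub[160:270,215:330]=1
red=sub&(i[...,0]>130)&(i[...,1]<70)&(i[...,2]<70)
yel=sub&(i[...,0]>150)&(i[...,1]>100)&(i[...,2]<80)
for nm,k in(('red',red),('yel',yel)):
    n,l,st,ce=cv2.connectedComponentsWithStats(k.astype(np.uint8))
    for j in range(1,n):
        if st[j,4]>8: P=w[l==j]; print(nm,ce[j].round(1),st[j,4],np.nanmedian(P,0).round(1),np.nanmin(P,0).round(1),np.nanmax(P,0).round(1))
P=w[sub&(w[...,2]>5)&(w[...,2]<14)]; print('base',cv2.minAreaRect(P[:,:2].astype(np.float32)),np.percentile(P[:,2],[5,50,95]))
E
```

```text
t 0.1 pos [165.3 602.3 228. ] ytool 74.7 shift [-0.4576 -0.4784 -0.1014] spin [np.float64(46.46), np.float64(-133.54)] q6now -0.1 dq1 -72.1 M [[-0.96, 0.26, -0.0], [0.26, 0.96, -0.0], [0.0, -0.0, -1.0]] w 91.9 F [0.4 0.1 0.4]
t 0.1 pos [165.3 602.3 228. ] ytool 74.7 shift [-0.5399 -0.8081  0.089 ] spin [np.float64(46.46), np.float64(-133.54)] q6now -0.1 dq1 -108.7 M [[-0.96, 0.26, -0.0], [0.26, 0.96, -0.0], [0.0, -0.0, -1.0]] w 91.9 F [0.4 0.1 0.4]
[  73.2    0.6 -156.3] [[ 0.001  0.965  0.261]
 [ 1.    -0.001 -0.   ]
 [-0.     0.261 -0.965]] [[335.17212392   0.         327.23819947]
 [  0.         335.17212392 240.08753794]
 [  0.           0.           1.        ]]
red [316.7 199.8] 21 [622.  -67.2 134.9] [615.7 -69.5 129.9] [629.2 -62.8 139.8]
red [225.4 217.5] 19 [580.8 131.1 134.6] [576.  127.5 130.9] [586.8 134.3 138.9]
yel [297.5 199.1] 13 [609.6 -27.9 186.6] [607.2 -32.3 181.2] [612.4 -21.8 189.8]
yel [305.6 209.7] 34 [590.2 -44.6 174.8] [568.6 -48.8 160.3] [609.2 -38.5 191. ]
yel [241.  209.8] 14 [585.4  90.8 188.2] [583.5  83.1 183.2] [587.8  95.9 191. ]
yel [237.9 222.5] 36 [561.8  97.3 174.7] [539.4  91.9 160.9] [583.5 102.3 187.7]
yel [301.  219.7] 41 [571.5 -33.9 159.6] [563.5 -40.3 152.7] [581.1 -27.2 165.2]
yel [246.5 230.3] 42 [548.3  81.3 159.1] [540.1  74.8 149.2] [557.4  86.4 168.5]
base ((621.544921875, 43.20024108886719), (269.533935546875, 277.8064880371094), 0.38816094398498535) [ 5.3875902   8.10937557 12.20906317]
```

```bash
python3 -m handwheel --help 2>&1 | head -20
```

```text
invalid input: not JSON, or not a number
```

```bash
python3 - <<'E'
from h import *
plan(572,26,310,101.7)
E
```

```text
t 0.1 pos [165.3 602.3 228. ] ytool 74.7 shift [-0.5447 -0.4482 -0.0815] spin [np.float64(-27.04), np.float64(152.96)] q6now -0.1 dq1 -71.9 M [[-0.96, 0.26, -0.0], [0.26, 0.96, -0.0], [0.0, -0.0, -1.0]] w 91.9 F [0.4 0.1 0.4]
```

```bash
python3 -m handwheel '[{"tx":-0.27,"ty":-0.22,"tz":-0.08,"spin":-13},{"tx":-0.27,"ty":-0.22,"tz":-0.08,"spin":-13},{"tx":-0.27,"ty":-0.22,"tz":-0.08,"spin":-13},{"tx":-0.27,"ty":-0.22,"tz":-0.08,"spin":-13},{"tx":-0.27,"ty":-0.22,"tz":-0.08,"spin":-13},{"tx":-0.27,"ty":-0.22,"tz":-0.08,"spin":-13},{"tx":-0.27,"ty":-0.22,"tz":-0.08,"spin":-13},{"tx":-0.27,"ty":-0.22,"tz":-0.08,"spin":-13},{"tx":-0.27,"ty":-0.22,"tz":-0.08,"spin":-13},{"tx":-0.27,"ty":-0.22,"tz":-0.08,"spin":-13}]'; python3 - <<'E'
from h import *
plan(572,26,310,101.7)
E
```

```text
t 0.1 pos [165.3 602.3 228. ] ytool 74.7 shift [-0.5447 -0.4482 -0.0815] spin [np.float64(-27.04), np.float64(152.96)] q6now -0.1 dq1 -71.9 M [[-0.96, 0.26, -0.0], [0.26, 0.96, -0.0], [0.0, -0.0, -1.0]] w 91.9 F [0.4 0.1 0.4]validation failed for argument at $[0]...
```

```bash
python3 -m handwheel '[{"tx":-0.27,"ty":-0.22,"tz":-0.08,"spin":-13,"grip":0.0919},{"tx":-0.27,"ty":-0.22,"tz":-0.08,"spin":-13,"grip":0.0919},{"tx":-0.27,"ty":-0.22,"tz":-0.08,"spin":-13,"grip":0.0919},{"tx":-0.27,"ty":-0.22,"tz":-0.08,"spin":-13,"grip":0.0919},{"tx":-0.27,"ty":-0.22,"tz":-0.08,"spin":-13,"grip":0.0919},{"tx":-0.27,"ty":-0.22,"tz":-0.08,"spin":-13,"grip":0.0919},{"tx":-0.27,"ty":-0.22,"tz":-0.08,"spin":-13,"grip":0.0919},{"tx":-0.27,"ty":-0.22,"tz":-0.08,"spin":-13,"grip":0.0919},{"tx":-0.27,"ty":-0.22,"tz":-0.08,"spin":-13,"grip":0.0919}]'; python3 - <<'E'
from h import *
plan(572,26,310,101.7)
E
```

```text
time: 1.0
position: [368.3, 318.2, 308.8]
ee_rot: [0.069, 3.141, 0.001]
wrist_force: [0.8, 0.2, 0.1]
width: 91.8
gripper_force: 0.0
t 1.0 pos [368.3 318.2 308.8] ytool 87.5 shift [-0.2164 -0.2829 -0.0013] spin [np.float64(-14.22), np.float64(165.78)] q6now -46.8 dq1 -38.0 M [[-1.0, 0.04, 0.0], [0.04, 1.0, 0.0], [-0.0, 0.0, -1.0]] w 91.8 F [0.8 0.2 0.1]
```

```bash
python3 -m handwheel '[{"tx":-0.216,"ty":-0.283,"tz":0,"spin":-14,"grip":0.0919},{"tx":-0.216,"ty":-0.283,"tz":0,"spin":-14,"grip":0.0919},{"tx":-0.216,"ty":-0.283,"tz":0,"spin":-14,"grip":0.0919},{"tx":-0.216,"ty":-0.283,"tz":0,"spin":-14,"grip":0.0919},{"tx":-0.216,"ty":-0.283,"tz":0,"spin":-14,"grip":0.0919},{"tx":-0.216,"ty":-0.283,"tz":0,"spin":-14,"grip":0.0919},{"tx":-0.216,"ty":-0.283,"tz":0,"spin":-14,"grip":0.0919},{"tx":-0.216,"ty":-0.283,"tz":0,"spin":-14,"grip":0.0919},{"tx":-0.216,"ty":-0.283,"tz":0,"spin":-14,"grip":0.0919},{"tx":-0.216,"ty":-0.283,"tz":0,"spin":-14,"grip":0.0919}]'; python3 - <<'E'
from h import *
plan(472,-320,140,28.2); cap('wrist','w1.png')
E
```

```text
time: 2.0
position: [571.0, 29.3, 307.8]
ee_rot: [0.32, -3.124, -0.001]
wrist_force: [0.2, 0.5, -0.8]
width: 92.0
gripper_force: 0.0
t 2.0 pos [571.   29.3 307.8] ytool 101.7 shift [ 0.1675 -0.3221  0.1678] spin [np.float64(73.5), np.float64(-106.5)] q6now -99.0 dq1 -36.9 M [[-0.98, -0.2, -0.0], [-0.2, 0.98, 0.0], [0.0, 0.0, -1.0]] w 92.0 F [ 0.2  0.5 -0.8]
```

View pics/w1.png

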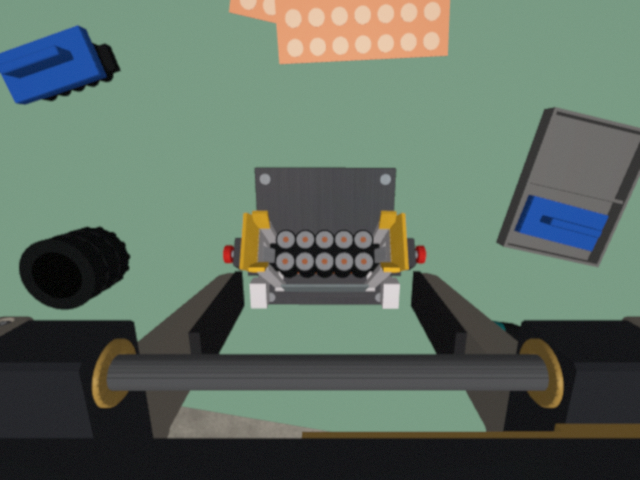

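The wrist view shows the magazine centred: two rows of cells at about (325,250), yellow lips at (255,240) and (395,240), and red knobs at (228,254) and (420,254).

```bash
python3 - <<'E'
from h import *
im,w=load('w1.png'); i=im.astype(int)
g=cv2.cvtColor(im,cv2.COLOR_RGB2GRAY); 
roi=np.zeros_like(g); roi[226:276,272:376]=1
k=((g>75)&(roi>0)).astype(np.uint8)
n,l,st,ce=cv2.connectedComponentsWithStats(k)
C=[]
for j in range(1,n):
    if st[j,4]>60:
        P=w[l==j]; print(ce[j].round(1),st[j].tolist(),np.nanmedian(P,0).round(1)); C.append(np.nanmedian(P,0))
red=(i[...,0]>130)&(i[...,1]<60)&(i[...,2]<60)
n,l,st,ce=cv2.connectedComponentsWithStats(red.astype(np.uint8))
for j in range(1,n):
    if st[j,4]>20: print('red',ce[j].round(1),st[j,4],np.nanmedian(w[l==j],0).round(1),np.nanmin(w[l==j],0).round(1),np.nanmax(w[l==j],0).round(1))
yel=(i[...,0]>140)&(i[...,1]>90)&(i[...,2]<80); yel[:200]=0;yel[285:]=0
n,l,st,ce=cv2.connectedComponentsWithStats(yel.astype(np.uint8))
for j in range(1,n):
    if st[j,4]>20: print('yel',ce[j].round(1),st[j].tolist(),np.nanmin(w[l==j],0).round(1),np.nanmax(w[l==j],0).round(1))
# base plate
k=(g<110)&(abs(w[...,2]-9)<5)&(np.arange(480)[:,None]>150)&(np.arange(480)[:,None]<312)
P=w[k]; P=P[np.hypot(P[:,0]-600,P[:,1]-32)<160]; print('base',cv2.minAreaRect(P[:,:2].astype(np.float32)),len(P))
p=w[240:265,285:365].reshape(-1,3); p=p[np.isfinite(p[:,2])]
np.save('cells.npy',np.array(C))
E
```

```text
[282.5 237.9] [272, 226, 23, 22, 332] [594.  -11.1 134.8]
[364.8 238.2] [354, 226, 22, 23, 309] [578.   69.8 135.2]
[304.7 239.1] [296, 231, 18, 17, 251] [589.5  10.6 136.1]
[324.1 239.1] [316, 231, 18, 17, 248] [585.5  29.8 135.8]
[343.4 239.1] [335, 231, 18, 17, 253] [581.6  49.  135.9]
[284.5 260.9] [276, 252, 18, 19, 262] [612.7  -4.8 147.4]
[304.3 260.9] [296, 252, 18, 19, 260] [608.6  14.6 147.4]
[323.9 261.1] [315, 252, 19, 19, 263] [605.   33.7 147.4]
[343.6 261.1] [335, 252, 18, 19, 263] [600.9  53.  147.3]
[363.4 261.2] [355, 253, 18, 18, 260] [597.   72.2 147.3]
red [227.1 254.1] 101 [621.3 -64.8 135.1] [614.9 -68.8 127.6] [630.9 -60.7 137.4]
red [421.2 254.6] 93 [581.3 131.3 134.8] [574.5 128.  128.6] [590.4 135.4 137.1]
yel [251.8 239.1] [240, 211, 30, 62, 1176] [564.  -54.2 128.8] [619.6 -18.2 190. ]
yel [395.8 239.2] [379, 211, 30, 62, 1133] [539.9  74.5 151.8] [589.1 105.3 189.7]
base ((619.6361694335938, 37.469200134277344), (198.2554931640625, 190.19810485839844), 11.740507125854492) 8922
```

```bash
python3 -m handwheel '[{"tx":0.1675,"ty":-0.322,"tz":0.15,"spin":73.5,"grip":0.04},{"tx":0.1675,"ty":-0.322,"tz":0.15,"spin":73.5,"grip":0.04},{"tx":0.1675,"ty":-0.322,"tz":0.15,"spin":73.5,"grip":0.04},{"tx":0.1675,"ty":-0.322,"tz":0.15,"spin":73.5,"grip":0.04},{"tx":0.1675,"ty":-0.322,"tz":0.15,"spin":73.5,"grip":0.04},{"tx":0.1675,"ty":-0.322,"tz":0.15,"spin":73.5,"grip":0.04},{"tx":0.1675,"ty":-0.322,"tz":0.15,"spin":73.5,"grip":0.04},{"tx":0.1675,"ty":-0.322,"tz":0.15,"spin":73.5,"grip":0.04},{"tx":0.1675,"ty":-0.322,"tz":0.15,"spin":73.5,"grip":0.04},{"tx":0.1675,"ty":-0.322,"tz":0.15,"spin":73.5,"grip":0.04}]'; python3 - <<'E'
from h import *
from m1 import rect
im,d,m=cap('wrist','w2.png'); w=cloud(d,m['intrinsics'],m['pose']); i=im.astype(int)
b=(i[...,2]>i[...,0]+60)&(i[...,2]>i[...,1]+40)
n,l,st,ce=cv2.connectedComponentsWithStats(b.astype(np.uint8)); j=1+np.argmax(st[1:,4]); P=w[l==j];print(ce[j],st[j])
P=P[np.isfinite(P[:,2])]
rect(P[abs(P[:,2]-43)<6],'flat'); rect(P[P[:,2]>58],'rib')
plan(472,-320,59,28.2)
E
```

```text
time: 3.05
position: [472.6, -320.7, 158.2]
ee_rot: [-1.616, -2.693, -0.001]
wrist_force: [-0.4, 0.4, 0.2]
width: 40.2
gripper_force: 0.0
top0.png [141.24351297 250.51297405]
flat 836 [528.4 348. ] [110.2  52.5] 87.6 z [13.2 17.6 22.1]
rib 145 [528.7 348. ] [68.5 10.6] 87.2 z [35.2 41.2 45.7]
top0.png [426.68555241 274.71482531]
flat 899 [ 471.9 -320.1] [ 51.8 109.4] 28.2 z [39.  43.2 47.2]
rib 136 [ 472.1 -319.9] [10. 69.] 28.3 z [62.3 66.8 70.7]
table z [-4.25401635  0.09664545  5.10863526]
scene0.png [224.23870968 236.62322581]
flat 519 [ 475.  -321.2] [ 59.3 107.7] 28.8 z [38.5 43.3 48.1]
rib 150 [ 474.9 -321.4] [16.8 70. ] 28.8 z [56.8 64.6 69.5]
scene0.png [491.20640177 296.50772627]
flat 654 [530.5 346.4] [107.8  58.7] 87.3 z [13.7 18.3 23.6]
rib 178 [530.1 346.1] [70.1 15.9] 87.7 z [32.  40.1 44.6]
table z [-3.61100272  0.24812013  4.79895053]
[327.91078785 234.10504634] [ 296  172   65  127 7768]
flat 6574 [ 472.8 -318.9] [ 52.  108.3] 28.3 z [42.2 43.3 44.5]
rib 1136 [ 472.6 -318.6] [ 9.6 69.2] 28.3 z [65.6 67.1 68.3]
t 3.1 pos [ 473.1 -320.3  158.7] ytool 28.3 shift [ 0.0007 -0.0008  0.0997] spin [np.float64(0.12), np.float64(-179.88)] q6now -62.6 dq1 0.1 M [[-0.47, 0.88, -0.0], [0.88, 0.47, 0.0], [0.0, 0.0, -1.0]] w 39.6 F [-0.6  0.2 -0.7]
```

```bash
python3 -m handwheel '[{"tx":0.001,"ty":0,"tz":0.05,"spin":0,"grip":0.04},{"tx":0.001,"ty":0,"tz":0.08,"spin":0,"grip":0.04},{"tx":0.001,"ty":0,"tz":0.099,"spin":0,"grip":0.04},{"tx":0.001,"ty":0,"tz":0.099,"spin":0,"grip":0.04},{"tx":0.001,"ty":0,"tz":0.099,"spin":0,"grip":0.0},{"tx":0.001,"ty":0,"tz":0.099,"spin":0,"grip":0.0},{"tx":0.001,"ty":0,"tz":0.099,"spin":0,"grip":0.0},{"tx":0.001,"ty":0,"tz":0.099,"spin":0,"grip":0.0},{"tx":0.001,"ty":0,"tz":0.099,"spin":0,"grip":0.0}]'
```

```text
time: 4.0
position: [472.6, -320.6, 60.0]
ee_rot: [1.614, 2.695, 0.001]
wrist_force: [0.2, 3.1, 4.1]
width: 9.8
gripper_force: 30.0
```

```bash
python3 -m handwheel '[{"tx":0,"ty":0,"tz":-0.03,"spin":0,"grip":0.0},{"tx":0,"ty":0,"tz":-0.08,"spin":0,"grip":0.0},{"tx":0.05,"ty":0.02,"tz":-0.12,"spin":5,"grip":0.0},{"tx":0.30,"ty":0.14,"tz":-0.21,"spin":14,"grip":0.0},{"tx":0.30,"ty":0.14,"tz":-0.21,"spin":14,"grip":0.0},{"tx":0.30,"ty":0.14,"tz":-0.21,"spin":14,"grip":0.0},{"tx":0.30,"ty":0.14,"tz":-0.21,"spin":14,"grip":0.0},{"tx":0.30,"ty":0.14,"tz":-0.21,"spin":14,"grip":0.0},{"tx":0.30,"ty":0.14,"tz":-0.21,"spin":14,"grip":0.0},{"tx":0.30,"ty":0.14,"tz":-0.21,"spin":14,"grip":0.0}]'; python3 - <<'E'
from h import *
plan(439.2,346,150,-0.6)
E
```

```text
time: 5.0
position: [454.5, 13.4, 271.5]
ee_rot: [1.926, 2.48, 0.004]
wrist_force: [0.1, -0.6, -0.4]
width: 9.6
gripper_force: 30.0
t 5.0 pos [454.5  13.4 271.5] ytool 14.3 shift [0.3259 0.0672 0.1219] spin [np.float64(14.94), np.float64(-165.06)] q6now -12.9 dq1 36.8 M [[-0.25, 0.97, 0.0], [0.97, 0.25, 0.0], [0.0, 0.0, -1.0]] w 9.6 F [ 0.1 -0.6 -0.4]
```

```bash
python3 -m handwheel '[{"tx":0.326,"ty":0.067,"tz":0.0,"spin":15,"grip":0.0},{"tx":0.326,"ty":0.067,"tz":0.0,"spin":15,"grip":0.0},{"tx":0.326,"ty":0.067,"tz":0.0,"spin":15,"grip":0.0},{"tx":0.326,"ty":0.067,"tz":0.12,"spin":15,"grip":0.0},{"tx":0.326,"ty":0.067,"tz":0.12,"spin":15,"grip":0.0},{"tx":0.326,"ty":0.067,"tz":0.12,"spin":15,"grip":0.0},{"tx":0.326,"ty":0.067,"tz":0.12,"spin":15,"grip":0.0},{"tx":0.326,"ty":0.067,"tz":0.12,"spin":15,"grip":0.0},{"tx":0.326,"ty":0.067,"tz":0.12,"spin":15,"grip":0.0}]'; python3 - <<'E'
from h import *
plan(439.2,346,35,-0.6); cap('wrist','w3.png')
im,w=load('w3.png'); i=im.astype(int)
b=(i[...,2]>i[...,0]+60)&(i[...,2]>i[...,1]+40)
n,l,st,ce=cv2.connectedComponentsWithStats(b.astype(np.uint8))
for j in range(1,n):
    if st[j,4]>300:
        P=w[l==j]; P=P[np.isfinite(P[:,2])]; z=np.median(P[:,2]); Q=P[abs(P[:,2]-z)<4]; print(ce[j],z,cv2.minAreaRect(Q[:,:2].astype(np.float32)))
E
```

```text
time: 5.9
position: [438.3, 343.6, 146.9]
ee_rot: [-2.235, -2.207, 0.005]
wrist_force: [0.1, -1.7, -0.7]
width: 9.7
gripper_force: 30.0
t 5.9 pos [438.3 343.6 146.9] ytool -0.7 shift [0.0026 0.0011 0.1119] spin [np.float64(-0.1), np.float64(179.9)] q6now 38.6 dq1 0.3 M [[0.01, 1.0, -0.0], [1.0, -0.01, -0.0], [-0.0, -0.0, -1.0]] w 9.7 F [ 0.1 -1.7 -0.7]
[430.91995773 224.36309602] 18.601517875598404 ((529.2378540039062, 349.7574768066406), (108.36852264404297, 52.94879150390625), 87.35990142822266)
[327.31440367 244.07119266] 130.27472026249842 ((438.61297607421875, 350.3840026855469), (97.81900024414062, 52.55998229980469), 89.40233612060547)
```

View pics/w3.png

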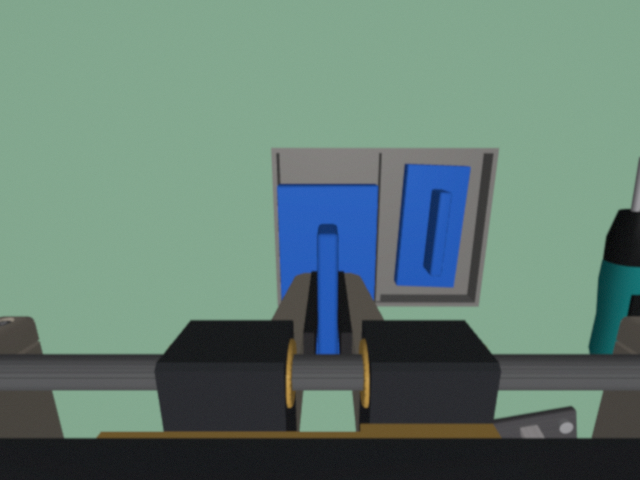

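```bash
python3 -m handwheel '[{"tx":0.0035,"ty":0.001,"tz":0.03,"spin":0,"grip":0.0},{"tx":0.0035,"ty":0.001,"tz":0.06,"spin":0,"grip":0.0},{"tx":0.0035,"ty":0.001,"tz":0.08,"spin":0,"grip":0.0},{"tx":0.0035,"ty":0.001,"tz":0.095,"spin":0,"grip":0.0},{"tx":0.0035,"ty":0.001,"tz":0.105,"spin":0,"grip":0.0},{"tx":0.0035,"ty":0.001,"tz":0.111,"spin":0,"grip":0.0},{"tx":0.0035,"ty":0.001,"tz":0.112,"spin":0,"grip":0.0},{"tx":0.0035,"ty":0.001,"tz":0.112,"spin":0,"grip":0.0}]'
```

```text
time: 6.75
position: [440.9, 345.9, 38.1]
ee_rot: [2.238, 2.205, 0.001]
wrist_force: [-0.8, 0.3, -0.4]
width: 9.4
gripper_force: 30.0
```

```bash
python3 -m handwheel '[{"tx":0,"ty":0,"tz":0.0,"spin":0,"grip":0.0},{"tx":0,"ty":0,"tz":0.0,"spin":0,"grip":0.0}]'; python3 - <<'E'
from h import *
im,d,m=cap('wrist','w4.png'); im,w=load('w4.png'); i=im.astype(int)
b=(i[...,2]>i[...,0]+60)&(i[...,2]>i[...,1]+40)
n,l,st,ce=cv2.connectedComponentsWithStats(b.astype(np.uint8))
for j in range(1,n):
    if st[j,4]>300:
        P=w[l==j]; P=P[np.isfinite(P[:,2])]; z=np.median(P[:,2]); Q=P[abs(P[:,2]-z)<4]; print(ce[j],z,cv2.minAreaRect(Q[:,:2].astype(np.float32)))
plan(439,348,35,-.6)
E
```

```text
time: 6.95
position: [440.8, 346.1, 38.2]
ee_rot: [2.237, 2.205, 0.002]
wrist_force: [0.3, -0.0, -0.6]
width: 9.4
gripper_force: 30.0
[485.74551837 254.68446785] 18.665050995476932 ((529.3738403320312, 352.3299865722656), (103.6049575805664, 53.53691482543945), 87.37181091308594)
[327.1605467  243.77321185] 21.69276091414497 ((441.05035400390625, 352.79510498046875), (98.03841400146484, 52.2957763671875), 89.17718505859375)
t 7.0 pos [440.7 346.   38.1] ytool -0.8 shift [ 0.002  -0.0017  0.0031] spin [np.float64(-0.24), np.float64(179.76)] q6now 38.8 dq1 0.4 M [[0.01, 1.0, 0.0], [1.0, -0.01, 0.0], [0.0, 0.0, -1.0]] w 9.7 F [-0.5  0.7 -1.4]
```

```bash
python3 -m handwheel '[{"tx":0.001,"ty":-0.001,"tz":0.002,"spin":0,"grip":0.0},{"tx":0.001,"ty":-0.001,"tz":0.0035,"spin":0,"grip":0.0},{"tx":0.001,"ty":-0.001,"tz":0.0035,"spin":0,"grip":0.0},{"tx":0.001,"ty":-0.001,"tz":0.0035,"spin":0,"grip":0.04},{"tx":0.001,"ty":-0.001,"tz":0.0035,"spin":0,"grip":0.04},{"tx":0.001,"ty":-0.001,"tz":0.0035,"spin":0,"grip":0.04},{"tx":0.001,"ty":-0.001,"tz":-0.03,"spin":0,"grip":0.04},{"tx":0.001,"ty":-0.001,"tz":-0.08,"spin":0,"grip":0.04},{"tx":0.001,"ty":-0.001,"tz":-0.13,"spin":0,"grip":0.04},{"tx":0.001,"ty":-0.001,"tz":-0.18,"spin":0,"grip":0.06}]'; python3 - <<'E'
from h import *
im,d,m=cap('wrist','w5.png'); im,w=load('w5.png'); i=im.astype(int)
b=(i[...,2]>i[...,0]+60)&(i[...,2]>i[...,1]+40)
n,l,st,ce=cv2.connectedComponentsWithStats(b.astype(np.uint8))
for j in range(1,n):
    if st[j,4]>300:
        P=w[l==j]; P=P[np.isfinite(P[:,2])]; z=np.median(P[:,2]); Q=P[abs(P[:,2]-z)<4]; print(ce[j],z,cv2.minAreaRect(Q[:,:2].astype(np.float32)))
s=w[(w[...,2]>19.5)&(w[...,2]<25)&(abs(i[...,2]-i[...,0])<30)&(np.hypot(w[...,0]-484,w[...,1]-348)<130)]
print('tray',cv2.minAreaRect(s[:,:2].astype(np.float32)))
plan(472.8,-319.5,200,28.3)
E
```

```text
time: 8.0
position: [439.1, 346.5, 219.2]
ee_rot: [-2.238, -2.205, 0.001]
wrist_force: [0.9, 0.3, -0.6]
width: 45.8
gripper_force: 0.0
[410.76667998 213.54954055] 18.592262565606205 ((529.4266357421875, 349.3487854003906), (108.9927978515625, 52.839447021484375), 87.30826568603516)
[327.58934426 215.92356557] 18.44767594270391 ((440.0289611816406, 348.0249328613281), (107.58609771728516, 52.44147491455078), 89.21427917480469)
tray ((484.7579650878906, 348.2052307128906), (140.1210479736328, 184.4287872314453), 89.20789337158203)
t 8.05 pos [442.4 349.  227.7] ytool -0.8 shift [-0.6682  0.04    0.0236] spin [np.float64(-29.15), np.float64(150.85)] q6now 39.0 dq1 -72.2 M [[0.01, 1.0, 0.01], [1.0, -0.01, 0.01], [0.01, 0.01, -1.0]] w 50.0 F [2.8 2.2 5.9]
```

```bash
python3 -m handwheel '[{"tx":-0.33,"ty":0.02,"tz":-0.05,"spin":-14,"grip":0.08},{"tx":-0.33,"ty":0.02,"tz":-0.05,"spin":-14,"grip":0.08},{"tx":-0.33,"ty":0.02,"tz":-0.05,"spin":-14,"grip":0.08},{"tx":-0.33,"ty":0.02,"tz":-0.05,"spin":-14,"grip":0.08},{"tx":-0.33,"ty":0.02,"tz":-0.05,"spin":-14,"grip":0.08},{"tx":-0.33,"ty":0.02,"tz":-0.05,"spin":-14,"grip":0.08},{"tx":-0.33,"ty":0.02,"tz":-0.05,"spin":-14,"grip":0.08}]'; python3 - <<'E'
from h import *
plan(472.8,-319.5,160,28.3)
E
```

```text
time: 8.75
position: [454.4, 13.9, 267.8]
ee_rot: [1.953, 2.46, 0.0]
wrist_force: [-0.6, 0.9, -0.3]
width: 80.0
gripper_force: 0.0
t 8.75 pos [454.4  13.9 267.8] ytool 13.1 shift [-0.3289 -0.0577  0.108 ] spin [np.float64(-15.19), np.float64(164.81)] q6now -11.5 dq1 -35.6 M [[-0.23, 0.97, 0.0], [0.97, 0.23, -0.0], [-0.0, 0.0, -1.0]] w 80.0 F [-0.6  0.9 -0.3]
```

```bash
python3 -m handwheel '[{"tx":-0.329,"ty":-0.0575,"tz":0.0,"spin":-15.2,"grip":0.08},{"tx":-0.329,"ty":-0.0575,"tz":0.0,"spin":-15.2,"grip":0.08},{"tx":-0.329,"ty":-0.0575,"tz":0.108,"spin":-15.2,"grip":0.08},{"tx":-0.329,"ty":-0.0575,"tz":0.108,"spin":-15.2,"grip":0.08},{"tx":-0.329,"ty":-0.0575,"tz":0.108,"spin":-15.2,"grip":0.08},{"tx":-0.329,"ty":-0.0575,"tz":0.108,"spin":-15.2,"grip":0.08},{"tx":-0.329,"ty":-0.0575,"tz":0.108,"spin":-15.2,"grip":0.08},{"tx":-0.329,"ty":-0.0575,"tz":0.108,"spin":-15.2,"grip":0.08}]'; python3 - <<'E'
from h import *
im,d,m=cap('wrist','w6.png'); im,w=load('w6.png')
P=w[(w[...,2]>35)&(w[...,2]<45)]; P=P[np.hypot(P[:,0]-472,P[:,1]+319)<75]; print('blocktop',cv2.minAreaRect(P[:,:2].astype(np.float32)),np.median(P[:,2]))
P=w[(w[...,2]>5)&(w[...,2]<45)]; P=P[np.hypot(P[:,0]-472,P[:,1]+319)<75]; print('all',cv2.minAreaRect(P[:,:2].astype(np.float32)))
plan(472.8,-319.5,30,28.3)
E
```

```text
time: 9.55
position: [472.6, -320.0, 157.2]
ee_rot: [-1.612, -2.695, 0.001]
wrist_force: [-0.3, -0.6, -0.3]
width: 80.0
gripper_force: 0.0
blocktop ((472.4031677246094, -318.7373046875), (43.632755279541016, 99.56442260742188), 28.09852409362793) 39.853870113670666
all ((470.0769958496094, -314.374267578125), (43.6728630065918, 109.46898651123047), 28.138460159301758)
t 9.6 pos [ 472.7 -320.5  156.9] ytool 28.2 shift [0.0007 0.0008 0.1269] spin [np.float64(-0.09), np.float64(179.91)] q6now -62.4 dq1 0.2 M [[-0.47, 0.88, -0.0], [0.88, 0.47, 0.0], [0.0, -0.0, -1.0]] w 80.2 F [ 0.5 -1.2 -0.6]
```

View pics/w6.png

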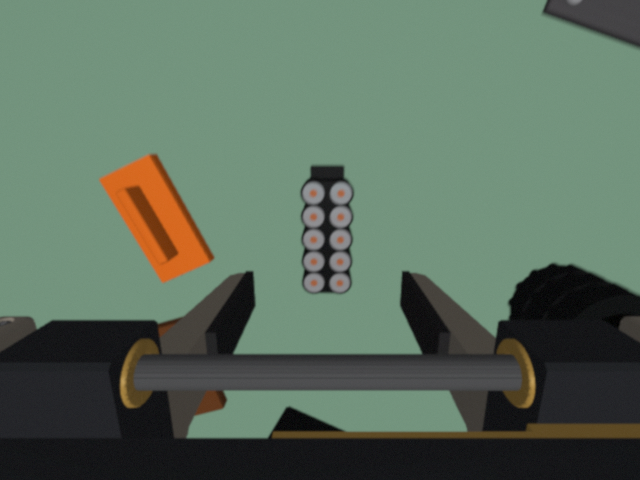

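The cover is off. The bare block is at (327,235) with its long axis straight up the image, and the decoy is clear of the fingers.

```bash
python3 -m handwheel '[{"tx":0.0015,"ty":0.0005,"tz":0.05,"spin":0,"grip":0.08},{"tx":0.0015,"ty":0.0005,"tz":0.09,"spin":0,"grip":0.08},{"tx":0.0015,"ty":0.0005,"tz":0.123,"spin":0,"grip":0.08},{"tx":0.0015,"ty":0.0005,"tz":0.123,"spin":0,"grip":0.06},{"tx":0.0015,"ty":0.0005,"tz":0.123,"spin":0,"grip":0.03},{"tx":0.0015,"ty":0.0005,"tz":0.123,"spin":0,"grip":0.03},{"tx":0.0015,"ty":0.0005,"tz":0.123,"spin":0,"grip":0.03},{"tx":0.0015,"ty":0.0005,"tz":0.123,"spin":0,"grip":0.03},{"tx":0.0015,"ty":0.0005,"tz":0.123,"spin":0,"grip":0.03}]'; python3 - <<'E'
from h import *
# placement target for upright block: lug centre in the channel, corner above loaded top
yaw=np.radians(11.65); X=np.array([np.cos(yaw),np.sin(yaw),0]); u=np.cos(np.pi/6)*X+np.array([0,0,.5]); n=-.5*X+np.array([0,0,np.cos(np.pi/6)])
T=np.array([595.25,31.9,141.3]); print('seat',T-20*n)
for nn in (90,40,34,29): print(nn,(T+7*u+nn*n).round(1),'block bottom z',(T+7*u+nn*n)[2]-20)
plan(0,0,0,0)
E
```

```text
time: 10.5
position: [473.8, -316.1, 38.4]
ee_rot: [1.608, 2.696, -0.001]
wrist_force: [-3.4, -0.6, 9.9]
width: 43.7
gripper_force: 30.0
seat [605.04399403  33.91932685 123.97949192]
90 [557.1  24.  222.7] block bottom z 202.7422863405995
40 [581.6  29.1 179.4] block bottom z 159.44101615137757
34 [584.5  29.7 174.2] block bottom z 154.24486372867094
29 [587.   30.2 169.9] block bottom z 149.91473670974872
t 10.5 pos [ 473.8 -316.1   38.4] ytool 28.4 shift [ 0.5033 -0.2668  0.0372] spin [np.float64(28.36), np.float64(-151.64)] q6now -62.2 dq1 33.8 M [[-0.48, 0.88, 0.0], [0.88, 0.48, -0.0], [-0.0, 0.0, -1.0]] w 43.7 F [-3.4 -0.6  9.9]
```

```bash
python3 -m handwheel '[{"tx":0,"ty":0,"tz":-0.05,"spin":0,"grip":0.03},{"tx":0,"ty":0,"tz":-0.1,"spin":0,"grip":0.03},{"tx":0,"ty":0,"tz":-0.15,"spin":0,"grip":0.03},{"tx":0,"ty":0,"tz":-0.2,"spin":0,"grip":0.03},{"tx":0,"ty":0,"tz":-0.24,"spin":0,"grip":0.03},{"tx":0,"ty":0,"tz":-0.24,"spin":5,"grip":0.03}]'; python3 - <<'E'
from h import *
im,d,m=cap('wrist','w7.png'); im,w=load('w7.png'); s=r.get_state()
M=R.from_rotvec(s['ee_rot']).as_matrix(); q=(w-s['position'])@M   # tool frame
g=cv2.cvtColor(im,cv2.COLOR_RGB2GRAY); k=(g>75)&(abs(q[...,1])<24)&(q[...,2]>-15)&(q[...,2]<25)&(abs(q[...,0])<80)
n,l,st,ce=cv2.connectedComponentsWithStats(k.astype(np.uint8))
for j in range(1,n):
    if st[j,4]>60: print(ce[j].round(1),st[j,4],np.nanmedian(q[l==j],0).round(1))
k2=(abs(q[...,1])<30)&(q[...,2]>-15)&(q[...,2]<60)&(q[...,0]>12)&(q[...,0]<80)
print(np.nanmax(q[k2],0))
plan(557,24,250,11.65)
E
```

```text
time: 11.1
position: [475.7, -316.9, 283.6]
ee_rot: [1.721, 2.615, 0.0]
wrist_force: [0.4, -0.4, -3.7]
width: 43.4
gripper_force: 30.0
[303.5 226.7] 1143 [ 37.3 -10.3  -4.7]
[351.2 226.7] 1142 [37.4 12.2 -4.7]
[304.1 265.9] 1038 [ 17.7 -10.3  -4.7]
[350.4 266. ] 1043 [17.9 12.3 -4.8]
[304.7 302.7] 954 [ -1.9 -10.1  -4.7]
[349.6 302.7] 952 [-1.8 12.4 -4.8]
[305.3 337.2] 876 [-21.4 -10.2  -4.8]
[348.9 337.3] 875 [-21.3  12.5  -4.8]
[57.81844118 22.98284452 33.90139327]
t 11.15 pos [ 474.5 -316.1  280.6] ytool 22.9 shift [0.2814 0.2081 0.0299] spin [np.float64(11.24), np.float64(-168.76)] q6now -56.7 dq1 36.3 M [[-0.39, 0.92, 0.01], [0.92, 0.39, -0.0], [-0.01, 0.0, -1.0]] w 43.7 F [-0.4  0.4 -5. ]
```

View pics/w7.png

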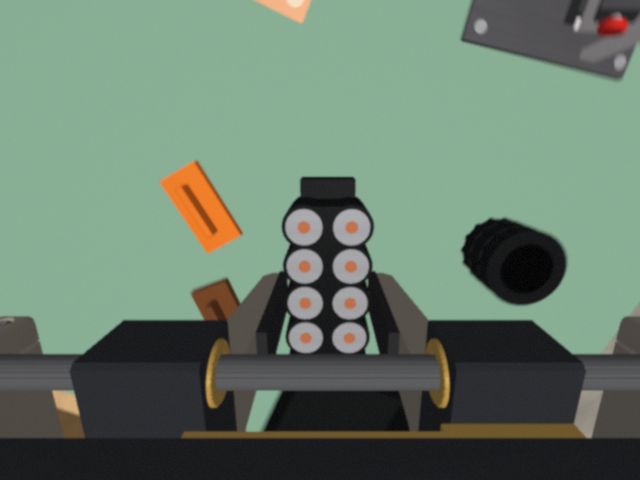

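The block is level and centred in the fingers, with its cells between (303,227) and (349,337).

```bash
python3 -m handwheel '[{"tx":0.281,"ty":0.208,"tz":0.02,"spin":11.2,"grip":0.03},{"tx":0.281,"ty":0.208,"tz":0.02,"spin":11.2,"grip":0.03},{"tx":0.281,"ty":0.208,"tz":0.02,"spin":11.2,"grip":0.03},{"tx":0.281,"ty":0.208,"tz":0.02,"spin":11.2,"grip":0.03},{"tx":0.281,"ty":0.208,"tz":0.02,"spin":11.2,"grip":0.03},{"tx":0.281,"ty":0.208,"tz":0.02,"spin":11.2,"grip":0.03},{"tx":0.281,"ty":0.208,"tz":0.02,"spin":11.2,"grip":0.03},{"tx":0.281,"ty":0.208,"tz":0.02,"spin":11.2,"grip":0.03},{"tx":0.281,"ty":0.208,"tz":0.02,"spin":11.2,"grip":0.03},{"tx":0.281,"ty":0.208,"tz":0.02,"spin":11.2,"grip":0.03}]'; python3 - <<'E'
from h import *
im,d,m=cap('wrist','w8.png'); im,w=load('w8.png'); s=r.get_state(); i=im.astype(int)
M=R.from_rotvec(s['ee_rot']).as_matrix(); q=(w-s['position'])@M
g=cv2.cvtColor(im,cv2.COLOR_RGB2GRAY); k=(g>75)&(abs(q[...,1])<24)&(q[...,2]>-15)&(q[...,2]<25)&(abs(q[...,0])<80)
n,l,st,ce=cv2.connectedComponentsWithStats(k.astype(np.uint8))
for j in range(1,n):
    if st[j,4]>60: print(ce[j].round(1),st[j,4],np.nanmedian(q[l==j],0).round(1))
red=(i[...,0]>130)&(i[...,1]<60)&(i[...,2]<60)
n,l,st,ce=cv2.connectedComponentsWithStats(red.astype(np.uint8))
for j in range(1,n):
    if st[j,4]>20: print('red',ce[j].round(1),np.nanmedian(w[l==j],0).round(1))
plan(557,24,239,11.65)
E
```

```text
time: 12.15
position: [552.1, 24.3, 256.1]
ee_rot: [-1.973, -2.444, 0.002]
wrist_force: [-1.5, -0.5, -3.8]
width: 44.0
gripper_force: 30.0
[303.5 226.8] 1133 [ 38.9 -11.1  -1.6]
[351.2 226.8] 1132 [38.9 11.5 -1.6]
[304.1 265.9] 1033 [ 19.4 -11.1  -1.5]
[350.4 265.9] 1032 [19.4 11.5 -1.6]
[304.7 302.8] 946 [ -0.2 -11.   -1.5]
[349.6 302.8] 942 [-0.2 11.6 -1.5]
[305.3 337.3] 872 [-19.8 -11.1  -1.4]
[348.9 337.4] 876 [-19.8  11.5  -1.5]
red [393.6 116.9] [582.2 131.6 134.9]
t 12.2 pos [552.2  23.9 256.3] ytool 12.1 shift [-0.0009  0.0047  0.0173] spin [np.float64(0.48), np.float64(-179.52)] q6now -9.8 dq1 0.1 M [[-0.21, 0.98, -0.0], [0.98, 0.21, -0.0], [-0.0, -0.0, -1.0]] w 43.5 F [ 0.  -1.9 -4.3]
```

View pics/w8.png

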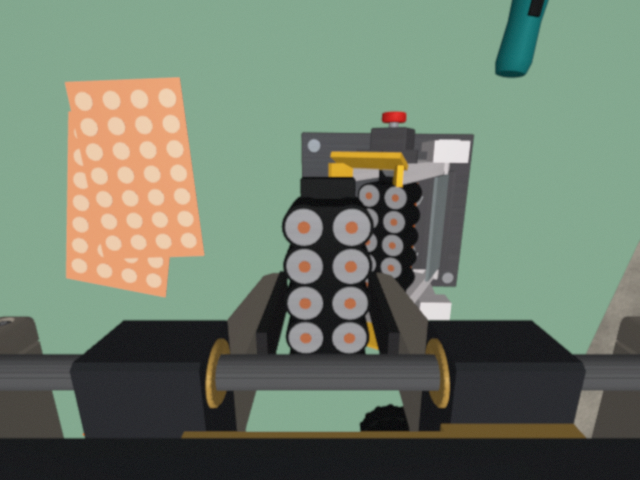

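```bash
python3 -m handwheel '[{"tx":-0.001,"ty":0.0047,"tz":0.0151,"spin":0.45,"grip":0.03},{"tx":-0.001,"ty":0.0097,"tz":0.0238,"spin":0.45,"grip":0.03},{"tx":-0.001,"ty":0.0147,"tz":0.0324,"spin":0.45,"grip":0.03},{"tx":-0.001,"ty":0.0197,"tz":0.0411,"spin":0.45,"grip":0.03},{"tx":-0.001,"ty":0.0247,"tz":0.0497,"spin":0.45,"grip":0.03},{"tx":-0.001,"ty":0.0272,"tz":0.0541,"spin":0.45,"grip":0.03},{"tx":-0.001,"ty":0.0297,"tz":0.0584,"spin":0.45,"grip":0.03},{"tx":-0.001,"ty":0.0297,"tz":0.0584,"spin":0.45,"grip":0.03},{"tx":-0.001,"ty":0.0297,"tz":0.0584,"spin":0.45,"grip":0.03}]'; cat >> h.py <<'E'
def colpos():
    """block centre in (u,col y,n) about loaded top, from TCP while gripped"""
    s=r.get_state(); yaw=np.radians(11.65); X=np.array([np.cos(yaw),np.sin(yaw),0]);Y=np.array([-np.sin(yaw),np.cos(yaw),0])
    u=np.cos(np.pi/6)*X+np.array([0,0,.5]); n=-.5*X+np.array([0,0,np.cos(np.pi/6)])
    d=s['position']-[0,0,18.5]-np.array([595.5,31.9,141.3]); print('u,y,n',(d@u).round(1),(d@Y).round(1),(d@n).round(1),'F',s['wrist_force'].round(1),'T',s['ft_torque'].round(2))
E
python3 - <<'E'
from h import *
colpos(); plan(584.7,29.7,192.7,11.65)
E
```

```text
time: 13.1
position: [582.1, 30.4, 198.3]
ee_rot: [1.983, 2.436, -0.0]
wrist_force: [0.9, -0.2, -4.0]
width: 43.5
gripper_force: 30.0
u,y,n 7.6 1.2 40.1 F [ 0.9 -0.2 -4. ] T [-0.06  0.07  0.01]
t 13.1 pos [582.1  30.4 198.3] ytool 11.7 shift [-0.0012  0.0024  0.0056] spin [np.float64(0.06), np.float64(-179.94)] q6now -8.9 dq1 0.1 M [[-0.2, 0.98, 0.0], [0.98, 0.2, -0.0], [-0.0, 0.0, -1.0]] w 43.5 F [ 0.9 -0.2 -4. ]
```

```bash
python3 -m handwheel '[{"tx":-0.001,"ty":0.001,"tz":0.0017,"spin":0,"grip":0.03},{"tx":-0.001,"ty":0.002,"tz":0.0035,"spin":0,"grip":0.03},{"tx":-0.001,"ty":0.003,"tz":0.0052,"spin":0,"grip":0.03},{"tx":-0.001,"ty":0.004,"tz":0.0069,"spin":0,"grip":0.03},{"tx":-0.001,"ty":0.004,"tz":0.0069,"spin":0,"grip":0.03}]'; python3 - <<'E'
from h import *
colpos()
E
```

```text
time: 13.6
position: [586.3, 30.2, 191.0]
ee_rot: [1.983, 2.436, 0.0]
wrist_force: [-0.8, 0.2, -5.1]
width: 43.7
gripper_force: 30.0
u,y,n 7.5 0.2 31.6 F [-0.8  0.2 -5.1] T [-0.13  0.14 -0.  ]
```

```bash
python3 -m handwheel '[{"tx":0,"ty":0.001,"tz":0.0017,"spin":0,"grip":0.03},{"tx":0,"ty":0.001,"tz":0.0017,"spin":0,"grip":0.03},{"tx":0,"ty":0.001,"tz":0.0017,"spin":0,"grip":0.055},{"tx":0,"ty":0.001,"tz":0.0017,"spin":0,"grip":0.07},{"tx":0,"ty":0.001,"tz":0.0017,"spin":0,"grip":0.0919},{"tx":0,"ty":0.001,"tz":0.0017,"spin":0,"grip":0.0919},{"tx":0,"ty":0.001,"tz":0.0017,"spin":0,"grip":0.0919}]'; python3 - <<'E'
from h import *
colpos()
im,d,m=cap('wrist','w9.png'); im,w=load('w9.png'); s=r.get_state()
g=cv2.cvtColor(im,cv2.COLOR_RGB2GRAY)
yaw=np.radians(11.65); X=np.array([np.cos(yaw),np.sin(yaw),0]);Y=np.array([-np.sin(yaw),np.cos(yaw),0]);u=np.cos(np.pi/6)*X+np.array([0,0,.5]); n=-.5*X+np.array([0,0,np.cos(np.pi/6)])
c=(w-np.array([595.5,31.9,141.3]))@np.stack([u,Y,n],1)
k=(g>75)&(abs(c[...,0])<45)&(abs(c[...,1])<52)&(c[...,2]>-5)&(c[...,2]<75)
N,l,st,ce=cv2.connectedComponentsWithStats(k.astype(np.uint8))
for j in range(1,N):
    if st[j,4]>100: print(ce[j].round(0),st[j,4],np.nanmedian(c[l==j],0).round(1))
E
```

```text
time: 14.3
position: [587.4, 30.4, 189.8]
ee_rot: [1.983, 2.436, 0.001]
wrist_force: [0.1, 0.1, -0.1]
width: 82.1
gripper_force: 0.0
u,y,n 7.9 0.1 30.1 F [ 0.1  0.1 -0.1] T [-0.05  0.06 -0.  ]
[363. 205.] 194 [17.2 42.5  0.6]
[295. 224.] 1042 [ 1.7 38.9 50.3]
[341. 225.] 1088 [22.5 38.9 41.5]
[365. 241.] 124 [18.  20.9  0.5]
[296. 262.] 953 [ 1.6 19.3 50.3]
[341. 264.] 989 [22.5 19.2 41.5]
[364. 272.] 111 [18.3  1.1  0.7]
[231. 280.] 168 [-27.2   9.8  68.1]
[297. 298.] 876 [ 1.5 -0.4 50.4]
[340. 300.] 911 [22.5 -0.4 41.5]
[298. 331.] 814 [  1.6 -19.9  50.4]
[340. 334.] 837 [ 22.5 -19.8  41.5]
[297. 352.] 106 [  1.  -32.7  50.3]
```

View pics/w9.png

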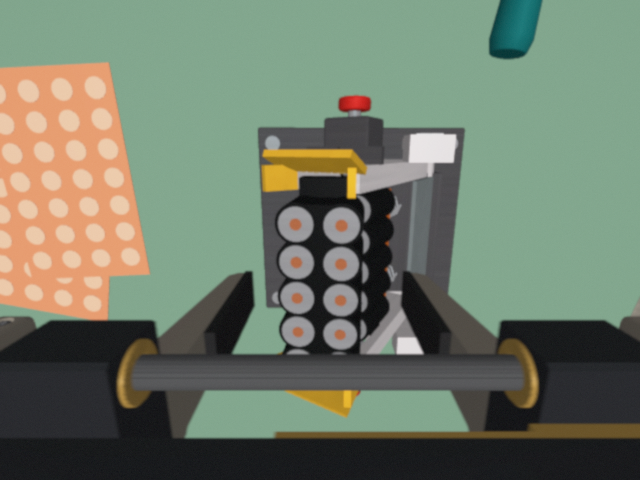

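Released, the block sits about 23° short of flat in the lips, with cells at (295,224) and (341,225). It still has to be pushed flat and then down, so I'll lift, turn the fingers along the column's y and press on its near top.

```bash
python3 -m handwheel '[{"tx":0,"ty":0,"tz":-0.03,"spin":0,"grip":0.0919},{"tx":0,"ty":0,"tz":-0.07,"spin":0,"grip":0.0919},{"tx":0,"ty":-0.024,"tz":-0.07,"spin":-80,"grip":0.05},{"tx":0,"ty":-0.024,"tz":-0.07,"spin":-80,"grip":0.05},{"tx":0,"ty":-0.024,"tz":-0.07,"spin":-80,"grip":0.05},{"tx":0,"ty":-0.024,"tz":-0.07,"spin":-80,"grip":0.05},{"tx":0,"ty":-0.024,"tz":-0.07,"spin":-80,"grip":0.05},{"tx":0,"ty":-0.024,"tz":-0.07,"spin":-80,"grip":0.05},{"tx":0,"ty":-0.024,"tz":-0.07,"spin":-80,"grip":0.05},{"tx":0,"ty":-0.024,"tz":-0.07,"spin":-80,"grip":0.05}]'
cat > press.py <<'E'
from h import *
import sys
yaw=np.radians(11.65); X=np.array([np.cos(yaw),np.sin(yaw),0]);Y=np.array([-np.sin(yaw),np.cos(yaw),0]);Z=np.array([0,0,1.]);u=np.cos(np.pi/6)*X+.5*Z; n=-.5*X+np.cos(np.pi/6)*Z
T=np.array([595.5,31.9,141.3])
def goal(mx,my,tipz): p=T+mx*X+my*Y; plan(p[0],p[1],tipz+14,101.65)
def cells(f):
    cap('wrist',f); im,w=load(f); g=cv2.cvtColor(im,cv2.COLOR_RGB2GRAY); c=(w-T)@np.stack([u,Y,n],1)
    k=(g>75)&(abs(c[...,0])<35)&(abs(c[...,1])<50)&(c[...,2]>-8)&(c[...,2]<75)
    N,l,st,ce=cv2.connectedComponentsWithStats(k.astype(np.uint8))
    for j in range(1,N):
        if st[j,4]>60: print(ce[j].round(0),st[j,4],np.nanmedian(c[l==j],0).round(1))
def tip():
    s=r.get_state(); d=s['position']-[0,0,14]+10*X-T; print('contact edge u,y,n',(d@u).round(1),(d@Y).round(1),(d@n).round(1),'F',s['wrist_force'].round(1),'along n',(s['wrist_force']@n).round(1))
E
python3 - <<'E'
from press import *
goal(-32,0,201); cells('w10.png')
E
```

```text
time: 15.35
position: [563.7, 25.5, 259.7]
ee_rot: [0.252, 3.131, 0.0]
wrist_force: [-0.0, -0.7, -0.7]
width: 50.1
gripper_force: 0.0
t 15.35 pos [563.7  25.5 259.7] ytool 80.8 shift [-0.0004  0.      0.0447] spin [np.float64(-20.83), np.float64(159.17)] q6now -78.4 dq1 0.1 M [[-0.99, 0.16, 0.0], [0.16, 0.99, 0.0], [-0.0, 0.0, -1.0]] w 50.1 F [-0.  -0.7 -0.7]
[381. 247.] 538 [ 1.1 38.8 50.6]
[355. 256.] 521 [ 1.3 19.4 50.5]
[330. 266.] 505 [ 1.6 -0.3 50.3]
[305. 275.] 493 [  1.8 -20.   50.3]
[394. 270.] 255 [18.5 42.8 42.9]
[286. 284.] 213 [  3.8 -35.3  49.7]
[339. 294.] 1403 [22.2 -1.  41.5]
[292. 312.] 483 [ 23.3 -39.1  41.2]
```

```bash
python3 -m handwheel '[{"tx":0,"ty":0,"tz":0.0,"spin":-20.8,"grip":0.05},{"tx":0,"ty":0,"tz":0.02,"spin":-20.8,"grip":0.05},{"tx":0,"ty":0,"tz":0.045,"spin":-20.8,"grip":0.05},{"tx":0,"ty":0,"tz":0.055,"spin":-20.8,"grip":0.05},{"tx":0,"ty":0,"tz":0.059,"spin":-20.8,"grip":0.05},{"tx":0,"ty":0,"tz":0.062,"spin":-20.8,"grip":0.05},{"tx":0,"ty":0,"tz":0.062,"spin":-20.8,"grip":0.05}]'; python3 - <<'E'
from press import *
tip(); goal(-32,0,186)
E
```

```text
time: 16.1
position: [563.9, 25.5, 198.0]
ee_rot: [-0.306, 3.126, -0.0]
wrist_force: [0.1, -0.3, -0.1]
width: 49.8
gripper_force: 0.0
contact edge u,y,n 2.1 0.1 48.1 F [ 0.1 -0.3 -0.1] along n -0.1
t 16.1 pos [563.9  25.5 198. ] ytool 101.2 shift [-0.0002 -0.0001 -0.002 ] spin [np.float64(-0.48), np.float64(179.52)] q6now -98.7 dq1 0.1 M [[-0.98, -0.19, 0.0], [-0.19, 0.98, 0.0], [-0.0, -0.0, -1.0]] w 49.8 F [ 0.1 -0.3 -0.1]
```

```bash
python3 -m handwheel '[{"tx":-0.001,"ty":0,"tz":0.002,"spin":-0.5,"grip":0.05},{"tx":-0.002,"ty":0,"tz":0.004,"spin":-0.5,"grip":0.05},{"tx":-0.003,"ty":0,"tz":0.006,"spin":-0.5,"grip":0.05},{"tx":-0.004,"ty":0,"tz":0.008,"spin":-0.5,"grip":0.05},{"tx":-0.004,"ty":0,"tz":0.008,"spin":-0.5,"grip":0.05}]'; python3 - <<'E'
from press import *
tip(); cells('w11.png')
E
```

```text
time: 16.6
position: [568.0, 26.3, 189.8]
ee_rot: [-0.322, 3.124, -0.0]
wrist_force: [-0.3, 0.6, 3.3]
width: 49.8
gripper_force: 1.5
contact edge u,y,n 1.6 0.1 38.9 F [-0.3  0.6  3.3] along n 2.9
[254. 274.] 573 [-15.3 -40.7  39.1]
[292. 277.] 715 [-13.6 -19.3  39. ]
[325. 277.] 807 [-13.6  -0.6  38.9]
[359. 277.] 784 [-13.6  18.9  38.9]
[397. 275.] 555 [-15.4  38.1  39.3]
[291. 318.] 778 [  9.5 -19.2  39. ]
[325. 318.] 885 [ 9.  -0.5 38.9]
[361. 318.] 870 [ 9.  19.1 39. ]
```

The block now lies flat on the loaded one, with both cell rows at n≈39 mm. Now I'll press it along the column.

```bash
python3 -m handwheel '[{"tx":-0.0015,"ty":0,"tz":0.0026,"spin":0,"grip":0.05},{"tx":-0.003,"ty":0,"tz":0.0052,"spin":0,"grip":0.05},{"tx":-0.0045,"ty":0,"tz":0.0078,"spin":0,"grip":0.05},{"tx":-0.006,"ty":0,"tz":0.0104,"spin":0,"grip":0.05},{"tx":-0.0075,"ty":0,"tz":0.013,"spin":0,"grip":0.05},{"tx":-0.009,"ty":0,"tz":0.0156,"spin":0,"grip":0.05},{"tx":-0.0105,"ty":0,"tz":0.0182,"spin":0,"grip":0.05},{"tx":-0.012,"ty":0,"tz":0.0208,"spin":0,"grip":0.05},{"tx":-0.0135,"ty":0,"tz":0.0234,"spin":0,"grip":0.05},{"tx":-0.015,"ty":0,"tz":0.026,"spin":0,"grip":0.05}]'; python3 - <<'E'
from press import *
tip(); cells('w12.png')
E
```

```text
time: 17.65
position: [582.2, 29.2, 165.0]
ee_rot: [-0.322, 3.125, -0.0]
wrist_force: [-6.9, -1.0, 17.9]
width: 49.6
gripper_force: 9.6
contact edge u,y,n 1.7 0.0 10.2 F [-6.9 -1.  17.9] along n 19.0
[246. 297.] 1757 [  1.8 -35.4  49.8]
[292. 277.] 723 [-13.8 -19.3  11. ]
[325. 277.] 815 [-13.5  -0.6  10.8]
[359. 277.] 792 [-13.5  19.   10.9]
[408. 298.] 1666 [ 2.6 36.1 51.6]
[291. 318.] 789 [  9.6 -19.3  10.9]
[325. 318.] 896 [ 9.1 -0.5 10.9]
[361. 318.] 878 [ 9.1 19.1 10.9]
```

```bash
python3 -m handwheel '[{"tx":-0.001,"ty":0,"tz":0.0017,"spin":0,"grip":0.05},{"tx":-0.002,"ty":0,"tz":0.0035,"spin":0,"grip":0.05},{"tx":-0.003,"ty":0,"tz":0.0052,"spin":0,"grip":0.05},{"tx":-0.004,"ty":0,"tz":0.0069,"spin":0,"grip":0.05},{"tx":-0.005,"ty":0,"tz":0.0087,"spin":0,"grip":0.05},{"tx":-0.006,"ty":0,"tz":0.0104,"spin":0,"grip":0.05},{"tx":-0.007,"ty":0,"tz":0.0121,"spin":0,"grip":0.05},{"tx":-0.008,"ty":0,"tz":0.0139,"spin":0,"grip":0.05},{"tx":-0.008,"ty":0,"tz":0.0139,"spin":0,"grip":0.05}]'; python3 - <<'E'
from press import *
tip(); cells('w13.png')
E
```

```text
time: 18.6
position: [590.1, 30.8, 151.0]
ee_rot: [-0.322, 3.125, -0.0]
wrist_force: [-5.9, -0.7, 15.5]
width: 49.9
gripper_force: 8.5
contact edge u,y,n 1.7 0.0 -5.9 F [-5.9 -0.7 15.5] along n 16.4
[243. 308.] 2413 [  8.  -34.1  44.7]
[292. 276.] 725 [-13.9 -19.2  -5.3]
[325. 277.] 815 [-13.5  -0.6  -5.3]
[359. 277.] 795 [-13.6  18.9  -5.3]
[412. 308.] 2232 [ 7.4 35.3 44.3]
[291. 318.] 790 [  9.6 -19.3  -5.2]
[325. 318.] 897 [ 9.1 -0.5 -5.3]
[361. 318.] 887 [ 9.1 19.  -5.2]
```

```bash
python3 -m handwheel '[{"tx":0.001,"ty":0,"tz":-0.0017,"spin":0,"grip":0.05},{"tx":0.002,"ty":0,"tz":-0.0035,"spin":0,"grip":0.05},{"tx":0.004,"ty":0,"tz":-0.0069,"spin":0,"grip":0.05},{"tx":0.01,"ty":0,"tz":-0.0173,"spin":0,"grip":0.05},{"tx":0.02,"ty":0,"tz":-0.035,"spin":0,"grip":0.05},{"tx":0.03,"ty":0,"tz":-0.07,"spin":0,"grip":0.05},{"tx":0.03,"ty":0,"tz":-0.12,"spin":0,"grip":0.05},{"tx":0.03,"ty":0,"tz":-0.15,"spin":0,"grip":0.05},{"tx":0.03,"ty":0,"tz":-0.15,"spin":0,"grip":0.05}]'; python3 - <<'E'
from press import *
cells('w14.png'); im,w=load('w14.png'); i=im.astype(int)
red=(i[...,0]>130)&(i[...,1]<60)&(i[...,2]<60)
n_,l,st,ce=cv2.connectedComponentsWithStats(red.astype(np.uint8))
for j in range(1,n_):
    if st[j,4]>20: print('red',np.nanmedian(w[l==j],0).round(1),((np.nanmedian(w[l==j],0)-T)@Y).round(1))
tip()
for f in('w1.png',):
    im,w=load(f); print(((np.array([[621.3,-64.8,135.1],[581.3,131.3,134.8]])-T)@Y).round(1))
im,d,m=cap('top','top1.png'); im,w=load('top1.png'); i=im.astype(int)
b=(i[...,2]>i[...,0]+60)&(i[...,2]>i[...,1]+40)
n_,l,st,ce=cv2.connectedComponentsWithStats(b.astype(np.uint8))
for j in range(1,n_):
    if st[j,4]>300:
        P=w[l==j]; P=P[np.isfinite(P[:,2])]; z=np.median(P[:,2]); Q=P[abs(P[:,2]-z)<8]
        if z<100: print(z,cv2.minAreaRect(Q[:,:2].astype(np.float32)))
E
```

```text
time: 19.55
position: [562.6, 24.9, 304.8]
ee_rot: [-0.321, 3.117, -0.001]
wrist_force: [0.5, 0.5, 0.3]
width: 50.1
gripper_force: 0.0
[288. 245.] 267 [-13.8 -39.7   0.5]
[307. 245.] 262 [-13.8 -20.2   0.4]
[327. 245.] 262 [-13.7  -0.1   0.5]
[346. 245.] 261 [-13.8  19.2   0.5]
[366. 245.] 262 [-13.8  39.2   0.4]
[287. 267.] 268 [  8.5 -39.7   0.6]
[307. 267.] 273 [  8.8 -19.9   0.5]
[327. 267.] 269 [ 8.9 -0.   0.5]
[346. 267.] 274 [ 8.9 19.   0.4]
[366. 267.] 274 [ 8.8 38.7  0.4]
red [620.6 -64.5 134.9] -99.5
red [580.6 130.8 134.6] 99.9
contact edge u,y,n 52.0 -0.1 139.5 F [ 0.2 -0.1 -1.1] along n -1.0
[-99.9 100.2]
18.131939172781358 ((528.1200561523438, 347.5439147949219), (109.96759033203125, 52.2015266418457), 87.3475112915039)
18.076040679985454 ((439.0238952636719, 347.24896240234375), (110.41612243652344, 52.19928741455078), 88.86060333251953)
```

View pics/w14.png

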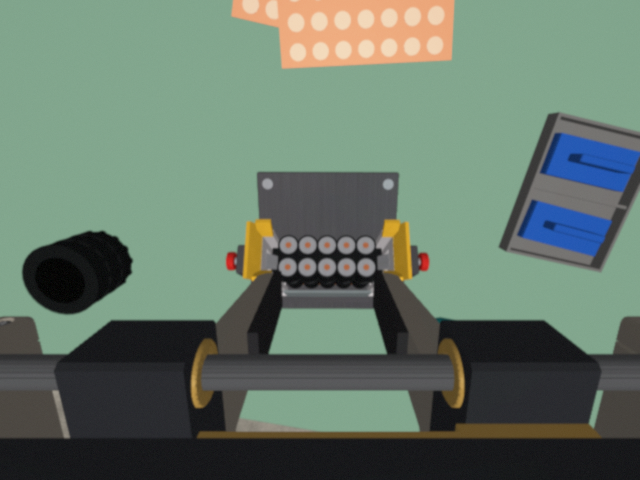

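Both knobs are back in their starting places and the block sits level at the seat. The cover lies flat in its bay and the gripper is clear.

```bash
python3 -c "
from h import *
print(r.hand_in())"
```

```text
the job is handed in; nothing more can be done
None
```

The job is handed in; no verdict came back. At the last look the cover lay flat, handle up, in the bay that was empty, and the block was held down in the magazine with both catches sprung in.

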